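# Start a test run of a second-hand rice cooker

## Task

Set this rice cooker going for its test run: shut its open lid completely, then press its large oblong start key fully down and release it so that it springs back. The lid must stay shut. Do not press the small round key beside it, and leave the screwdriver, mug and cleaning bottle around it where they are.

Things in the scene. Friction and masses are not known exactly. Their poses are not given: they have to be found in the camera images.
- cooker: White rice cooker, fixed, 270 mm deep (x), 220 mm wide (y), body 150 mm tall, 186 mm with the lid shut. Origin: centre of its underside; z up. Its own -x side is the front, roughly towards the robot: a level control panel 75 mm deep along the front edge, 150 mm above the origin; behind it the pot well under the lid. It stands left or right on the counter
- cooker_lid (a joint): The lid's hinge angle in rad: 0 = shut, starts half open at 0.5 to 0.85, at most 1.2. The hinge is stiff with friction: the lid stays where it is left, has no latch, and about 2 to 5 N near its front edge moves it down
- lid_hinge (a point): Point on the lid's hinge axis (level, y), mid-width, 133 mm behind the cooker's origin (its +x) and 150 mm above its underside. Its axes turn with the lid. The lid's slab runs from here 192 mm along the lid's own -x and is 220 mm wide; its top face lies 36 mm above the axis along the lid's own z
- lid_front (a point): Point on the lid's top face, mid-width, where it can be pushed: 150 mm from the hinge axis along the lid's own -x and 36 mm along its z (outward normal), 42 mm short of the lid's front edge. Only a grey steam cap, 6 mm tall and 52 mm wide, 60 mm from the hinge, stands above the top face
- start_key_top (a point): Centre of the top face of the start key: the large oblong white key, 32 mm (cooker's x) by 60 mm (cooker's y), level, standing 11 mm above the panel. It lies 100 mm before the cooker's origin (its -x) and 47 mm to its -y, 161 mm above its underside. It is pressed straight down
- start_key (a joint): Travel of the start key. Joint value in m: 0 = up (as at the start), 0.007 = fully down. A spring returns it; it takes about 2 N to start and 6 N to hold it fully down
- cancel_key_top (a point): Centre of the top face of the small round white key (26 mm across, 11 mm above the panel), 115 mm beside the start key (cooker's +y) on the same panel. Not to be pressed
- cancel_key (a joint): Travel of the small round key. Joint value in m: 0 = up (as at the start), 0.007 = fully down. A spring returns it; it takes about 2 N to start and 6 N to hold it fully down
- toaster: Steel toaster, fixed, on the other side of the counter from the cooker: 270 mm (x) by 150 mm (y), 165 mm tall. Origin: centre of its underside. Not part of the job
- screwdriver: Bystander, loose: screwdriver, 190 mm, black handle, lying on the counter. Origin on its underside
- mug: Bystander, loose: white ceramic mug, 80 mm wide, 90 mm tall. Origin on its underside
- cleaner: Bystander, loose: grey cleaning bottle, 64 mm wide, 160 mm tall. Origin on its underside

How it is judged (in metres and radians):
On the way, in this order (a step that is already met when the one before it is completed fails the run):
1. the lid is shut (value of joint cooker_lid below 0.04 rad), for 0.2 s.
2. the start key is fully down while the lid is shut (value of joint start_key above 0.006 m and value of joint cooker_lid below 0.04 rad), for 0.1 s.
3. the start key has sprung back (value of joint start_key below 0.001 m), for 0.2 s.
At the end, for the whole second after the job is handed in: The lid is shut (hinge angle under 0.04 rad, some 8 mm at its front edge), and the start key, having been pressed fully down (more than 6 of its 7 mm) with the lid shut, is back up (within 1 mm), as is the small round key (value of joint cooker_lid below 0.04 rad and value of joint each of start_key, cancel_key below 0.001 m); the robot touches nothing.
It fails at once if the small round key is pressed (3 mm or more) (value of joint cancel_key above 0.003 m).
It fails at once if the screwdriver, mug or cleaning bottle is displaced by more than 40 mm (distance of any of screwdriver, mug, cleaner from where it was at the start of the episode above 0.04 m).
It also fails if it takes over 38 s, if anything falls off the work surface, if the arm or the gripper's body presses on something with over 40 N, if the wrist force passes 120 N, or if a joint passes its speed limit or range.

## Robot

A 6-joint arm with a two-finger parallel gripper is mounted at the origin on the work surface. World frame = base frame: x ahead of the robot, y to its left, z up, the work surface at z = 0. Lengths are in m, angles in degrees, forces in N, time in s.
With the tool pointing down it reaches from about 0.25 to 0.725 m from the base axis. Payload 9.7 kg.
Tool frame: the origin (TCP) lies at the very end of the fingers, on their centre line; the grasp point (between the pads) lies 19 mm behind it; z points along the fingers, y is the line along which they close (so a half turn about z gives the same grasp; the last joint's range is limited). The gripper opens to 85 mm and grips with 20 to 120 N. Pads are 22 mm wide; open, the fingers measure 114 mm over their backs; the gripper's body (76 mm by 85 mm) begins 54 mm behind the grasp point. The pads swing forward as they close: fully open they stand 13 mm farther back than shut.
Start: joints at [63.14, 4.979, 10.078, 95.1, 0, 90], TCP at [0.248, 0.491, 0.231] pointing down, gripper open.
Joint ranges: [-179.16, 179.16], [-48.56, 103.87], [-65.8, 70.77], [-126.05, 130.52], [-82.76, 87.17], [-180, 180]. Speed limits (degrees/s): [127.2, 127.2, 147.25, 180, 180, 180].

## Interface

Orientations are given as [roll, pitch, yaw] about the fixed x, y, z axes, in that order (R = Rz(yaw) Ry(pitch) Rx(roll)).
In Python, from cell import manip, viewer, finder gives the robot as it stands.
- The arm moves only by the tool arm_command, never from a script. Its arguments are lists of equal length, an entry for each row: "dr": the turn, a rotation vector about the tool's x, y, z in degrees, a list of three; "dp": the shift along the tool's x, y, z in mm, a list of three; "claw": the closure in counts, from 0 (fully open) to 255 (shut). A call has 1 to 20 rows; each row shifts and turns the commanded pose from where the row before left it, along the tool's axes as they then stand; what a row does not reach is not made up. A row lasts 1/12 s, in which the tool goes at most 41.7 mm and 7.16 degrees, less where a joint would pass 70% of its speed; a pose out of reach is approached as far as the arm can. A call with a gripper value outside its range is refused whole. The fingers move at their own pace and stop on an object; "grip_force" is the grip in N (left out, the last holds). Time passes only in rows, so rows that do not move let the fingers close. It gives the time, the measured TCP pose, the force, the opening and the grip force at its end, in the units of the state.
- manip.get_state(): the state, without advancing time (a new reading comes with each control period).
- viewer.camera(name): name is "scene" or "top"; returns a dict with "pixels" (400x640x3 uint8, red, green, blue), "fx", "fy", "cx", "cy" (pixels), "D" ([k1, k2, p1, p2, k3] as OpenCV has them; the pictures are not rectified), "R" (3x3) and "t" (3): a world point X has camera coordinates R X + t. Camera axes: x right, y down, z forward; pixel columns grow to the right and rows downward; lengths in m; the calibration is good to about 2 mm. A picture is of the moment at which its call begins. There is no depth.
- manip.finish_job(): hands the job in; it is judged then, once.
Trained networks look in the newest picture that a camera, given by its name, has taken for a name from the list of things; names that differ only in an ending like _2 or _b are one class to them, and where a whole thing is asked for, a point or a joint stands for the part that bears it (a point fixed in the world has none). Each returns a list of dicts, best first, with "score" (0 to 1); they miss things now and then, are a little off and sometimes report something else, mostly with a low value. They report only what shows in the picture. A call takes as long as a camera call.
- finder.search_frame(camera, target): "bbox" ([centre column, centre row, width, height] in pixels, round what is visible of it).
- finder.outline_of(camera, target): "mask" (400x640 bool, what is visible of it) and "bbox" ([centre column, centre row, width, height] in pixels, round what is visible of it).
- finder.place_of(camera, target): "centre" ([column, row] in pixels: a listed point, or the origin of a listed thing).
The state is a dict: "t": time; "joints": joint angles; "joint_vel": joint speeds; "joint_efforts": joint torques, N m; "eef_pos": TCP position; "orientation": TCP orientation; "wrist_force": force on the tool from outside, world axes, zero at the start; "torque": the same for the moment, N m; "width": finger opening in m; "finger_force": force on a finger pad.
Only numpy, scipy, OpenCV 4.12 (cv2) and the standard library are available. Lean on these libraries where they do the work, as an engineer would, in place of code of your own. Each camera call takes 0.05 s, during which the arm holds its last target. There are 200 camera calls.

## Working session

There is one attempt and no reset: what is moved stays moved. The work goes in short steps, Python scripts to look and compute and a tool call to move; the robot and the scene stay as the last step left them, time stands still between calls to the robot, and variables do not carry over. Pictures are saved under pics/ and viewed, at most 10 in all, crops included, and the job is handed in when it is done.

Besides the shell and the picture viewer there is one more tool, called after "Request:" as name(argument=value, ...), one argument or row to a line, values as JSON. arm_command: Moves the arm, as the interface text tells. Its arguments: {"type":"object","properties":{"dr":{"type":"array"},"dp":{"type":"array"},"claw":{"type":"array"},"grip_force":{"type":"number"}},"required":["dr","dp","claw"]}

```bash
mkdir -p pics; cat > h.py <<'E'
import numpy as np, cv2
from cell import manip, viewer, finder
E
python3 - <<'E'
from h import *
import pickle
C={}
for n in("scene","top"):
    c=viewer.camera(n);C[n]=c
    cv2.imwrite(f"pics/{n}0.png",c["pixels"][...,::-1])
    for t in["cooker","lid_hinge","lid_front","start_key_top","cancel_key_top","toaster","screwdriver","mug","cleaner"]:
        print(n,t,[(np.round(d["centre"],1),round(d["score"],2)) for d in finder.place_of(n,t)[:2]])
pickle.dump(C,open("c0.pkl","wb"))
s=manip.get_state();print({k:np.round(v,3) for k,v in s.items()})
E
```

```text
scene cooker [(array([278.6, 193.9]), 0.82)]
scene lid_hinge [(array([300.3, 153.6]), 0.74)]
scene lid_front [(array([216.7, 171.3]), 0.67), (array([276.1, 140.8]), 0.61)]
scene start_key_top [(array([253.1, 179.6]), 0.48)]
scene cancel_key_top [(array([242.7, 161.2]), 0.42)]
scene toaster [(array([373. , 257.7]), 0.96), (array([216.4, 170.7]), 0.38)]
scene screwdriver [(array([320.2, 214.7]), 0.57)]
scene mug []
scene cleaner [(array([449.3, 279. ]), 0.56)]
top cooker [(array([244.1, 192.7]), 0.84)]
top lid_hinge [(array([254. , 146.2]), 0.72)]
top lid_front [(array([227.1, 176.9]), 0.7)]
top start_key_top [(array([236.3, 230.2]), 0.66)]
top cancel_key_top [(array([197.4, 212.5]), 0.65)]
top toaster [(array([392.3, 207.4]), 0.91)]
top screwdriver [(array([315.8, 194. ]), 0.78)]
top mug [(array([155.8, 210.6]), 0.87)]
top cleaner [(array([470.8, 185.5]), 0.85)]
{'t': np.float64(1.0), 'joints': array([63.139,  4.979, 10.079, 95.099,  0.   , 89.999]), 'joint_vel': array([ 0.048,  0.01 , -0.049, -0.027,  0.134, -0.002]), 'joint_efforts': array([ 1.0000e-03, -5.2011e+01,  4.6487e+01,  2.0000e-03,  0.0000e+00,
       -0.0000e+00]), 'eef_pos': array([0.249, 0.491, 0.231]), 'orientation': array([179.999,  -0.   , 153.141]), 'wrist_force': array([0.392, 0.34 , 0.072]), 'torque': array([ 0.02 , -0.004,  0.022]), 'finger_force': np.float64(0.0), 'width': np.float64(0.085)}
```

View images.

View pics/top0.png

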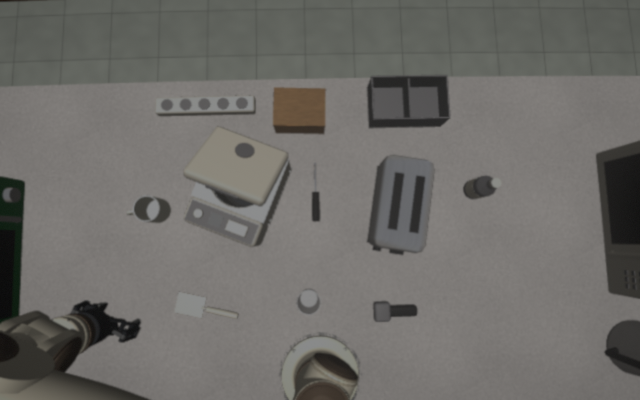

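View pics/scene0.png

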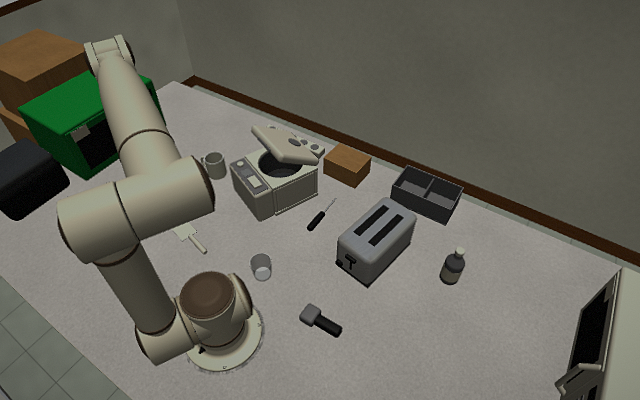

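```bash
cat > fit.py <<'E'
import pickle,numpy as np,cv2
from scipy.optimize import least_squares
C=pickle.load(open("c0.pkl","rb"))
def proj(n,X):
    c=C[n];K=np.array([[c["fx"],0,c["cx"]],[0,c["fy"],c["cy"]],[0,0,1]])
    return cv2.projectPoints(np.float64(X).reshape(-1,1,3),cv2.Rodrigues(np.array(c["R"]))[0],np.array(c["t"]),K,np.array(c["D"]))[0].reshape(-1,2)
def world(p,P,z0=0):
    x,y,a=p[:3];R=np.array([[np.cos(a),-np.sin(a),0],[np.sin(a),np.cos(a),0],[0,0,1]])
    return np.atleast_2d(P)@R.T+[x,y,z0]
def lid(u,v,th,w=0): # distance along -x, height along z, opening th
    return np.array([.133-u*np.cos(th)+v*np.sin(th)*1,w,.150+u*np.sin(th)+v*np.cos(th)])
E
cat > m.py <<'E'
from fit import *
obs=[("top","o",244.1,192.7),("top","h",254,146.2),("top","l",227.1,176.9),("top","s",236.3,230.2),("top","c",197.4,212.5),
("scene","o",278.6,193.9),("scene","h",300.3,153.6),("scene","l",276.1,140.8),("scene","s",253.1,179.6),("scene","c",242.7,161.2)]
def pts(p):return dict(o=[0,0,0],h=[.133,0,.15],l=lid(.15,.036,p[3]),s=[-.1,-.047,.161],c=[-.1,.068,.161])
def res(p):
    q=pts(p);return np.concatenate([proj(n,world(p,q[k]))[0]-[u,v] for n,k,u,v in obs])
r=min((least_squares(res,[.5,.2,a,.65],loss="soft_l1") for a in(-.6,0,.6)),key=lambda r:r.cost)
p=r.x;print(p.round(4),np.degrees(p[2:]).round(1));print(res(p).reshape(-1,2).round(1))
for k,v in pts(p).items():print(k,world(p,v).round(3))
for n in C:print(n,"cam pos",(-np.array(C[n]["R"]).T@np.array(C[n]["t"])).round(2))
E
python3 m.py
```

```text
[ 0.5657  0.2264 -0.4192  0.5213] [-24.   29.9]
[[ 0.7  2.4]
 [-0.1  0.2]
 [ 2.4 -0.6]
 [-1.2 -1.7]
 [-0.4 -0.1]
 [-2.8 -1.4]
 [ 2.4 -1. ]
 [-0.8  0.5]
 [ 1.2  0.8]
 [-2.1  1.3]]
o [[0.566 0.226 0.   ]]
h [[0.687 0.172 0.15 ]]
l [[0.585 0.218 0.256]]
s [[0.455 0.224 0.161]]
c [[0.502 0.329 0.161]]
scene cam pos [-0.29 -0.54  1.18]
top cam pos [0.43 0.01 1.16]
```

The top view shows the cooker on the left (columns 185–290, rows 128–245). The lid is half open, the round key is at (198,213) and the oblong key at (236,229). The scene view matches this. I'll overlay the fitted model to check it, mainly the yaw.

```bash
cat >> fit.py <<'E'
def overlay(p,f):
    th=p[3];segs=[]
    def loop(L):segs.extend(zip(L,L[1:]+L[:1]))
    for z in(0,.15):loop([[-.135,-.11,z],[-.135,.11,z],[.135,.11,z],[.135,-.11,z]])
    for v in(0,.036):loop([lid(0,v,th,-.11),lid(0,v,th,.11),lid(.192,v,th,.11),lid(.192,v,th,-.11)])
    loop([[-.116,-.077,.161],[-.084,-.077,.161],[-.084,-.017,.161],[-.116,-.017,.161]])
    loop([[-.1+.013*np.cos(t),.068+.013*np.sin(t),.161] for t in np.linspace(0,6.28,12)])
    out=[]
    for n,(x0,y0,w,h) in dict(top=(170,110,140,150),scene=(215,110,140,150)).items():
        k=4;im=cv2.resize(C[n]["pixels"][y0:y0+h,x0:x0+w,::-1],None,fx=k,fy=k,interpolation=cv2.INTER_CUBIC)
        im=cv2.convertScaleAbs(im,alpha=1.3)
        for a,b in segs:
            q=((proj(n,world(p,[a,b]))-[x0,y0]+.5)*k).astype(int);cv2.line(im,tuple(map(int,q[0])),tuple(map(int,q[1])),(0,0,255),1)
        out.append(im)
    cv2.imwrite(f,cv2.resize(np.hstack(out),None,fx=.71,fy=.71,interpolation=cv2.INTER_AREA))
E
echo 'overlay(p,"pics/ov1.png")'>>m.py; python3 m.py >/dev/null
```

```text
(no output)
```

View pics/ov1.png

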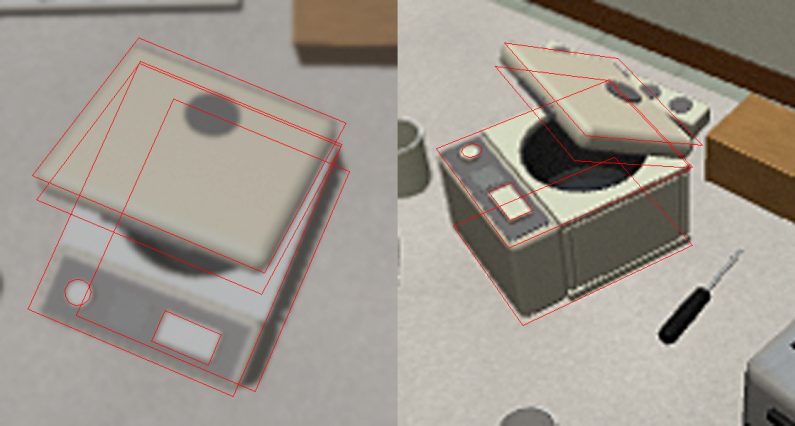

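The overlay agrees in both views to a few millimetres. Yaw is about -24° and the lid angle about 0.52 rad. The tool's x axis is also close to the cooker's -x, so I'll keep this orientation, close the fingers and move above the lid.

Request:
arm_command(
  dr=[
    [0,0,0],
    [0,0,0],
    [0,0,0],
    [0,0,0],
    [0,0,0],
    [0,0,0],
    [0,0,0],
    [0,0,0],
    [0,0,0],
    [0,0,0],
    [0,0,0],
    [0,0,0],
    [0,0,0],
    [0,0,0],
    [0,0,0],
    [0,0,0],
    [0,0,0],
    [0,0,0],
    [0,0,0],
    [0,0,0],
  ],
  dp=[
    [0,0,-20],
    [0,0,-20],
    [0,0,-20],
    [0,0,-20],
    [-26,-6,0],
    [-26,-6,0],
    [-26,-6,0],
    [-26,-6,0],
    [-26,-6,0],
    [-26,-6,0],
    [-26,-6,0],
    [-26,-6,0],
    [-26,-6,0],
    [-26,-6,0],
    [-26,-6,0],
    [-26,-6,0],
    [-26,-6,0],
    [-26,-6,0],
    [-26,-6,0],
    [-26,-6,0],
  ],
  claw=[255,255,255,255,255,255,255,255,255,255,255,255,255,255,255,255,255,255,255,255],
)

```text
t: 2.67
eef_pos: [0.5771, 0.216, 0.3113]
orientation: [180.0, 0.0, 153.1]
wrist_force: [-0.2, -0.1, -0.5]
width: -0.0002
finger_force: 0.0
```

Request:
arm_command(
  dr=[
    [0,0,0],
    [0,0,0],
    [0,0,0],
    [0,0,0],
    [0,0,0],
    [0,0,0],
    [0,0,0],
    [0,0,0],
    [0,0,0],
    [0,0,0],
    [0,0,0],
    [0,0,0],
    [0,0,0],
    [0,0,0],
    [0,0,0],
    [0,0,0],
  ],
  dp=[
    [0,0,10],
    [0,0,10],
    [0,0,10],
    [0,0,8],
    [0,0,8],
    [2,0,8],
    [3,0,8],
    [3,0,8],
    [3,0,8],
    [3,0,8],
    [3,0,8],
    [3,0,8],
    [3,0,6],
    [2,0,5],
    [0,0,4],
    [0,0,0],
  ],
  claw=[255,255,255,255,255,255,255,255,255,255,255,255,255,255,255,255],
)

```text
t: 4.0
eef_pos: [0.5536, 0.2285, 0.1934]
orientation: [-180.0, -0.0, 153.2]
wrist_force: [-0.3, -1.3, 0.2]
width: 0.0005
finger_force: 0.0
```

Request:
arm_command(
  dr=[
    [0,0,0],
    [0,0,0],
    [0,0,0],
    [0,0,0],
  ],
  dp=[
    [0,0,3],
    [0,0,3],
    [0,0,2],
    [0,0,0],
  ],
  claw=[255,255,255,255],
)

```text
t: 4.33
eef_pos: [0.554, 0.2284, 0.1862]
orientation: [180.0, 0.0, 153.1]
wrist_force: [-0.6, -0.4, -0.3]
width: -0.0002
finger_force: 0.0
```

Request:
arm_command(
  dr=[
    [0,0,0],
    [0,0,0],
    [0,0,0],
  ],
  dp=[
    [0,0,2],
    [0,0,1],
    [0,0,0],
  ],
  claw=[255,255,255],
)

```text
t: 4.58
eef_pos: [0.5542, 0.2284, 0.1859]
orientation: [179.9, 0.1, 153.1]
wrist_force: [-5.3, -1.6, 17.0]
width: 0.0003
finger_force: 8.5
```

```bash
python3 - <<'E'
from h import *
o=[]
for n,(x,y) in dict(top=(170,110),scene=(215,110)).items():
    im=viewer.camera(n)["pixels"][y:y+150,x:x+140,::-1];o.append(cv2.resize(im,None,fx=2.8,fy=2.8,interpolation=cv2.INTER_CUBIC))
cv2.imwrite("pics/lid1.png",cv2.convertScaleAbs(np.hstack(o),alpha=1.3))
s=manip.get_state();print(s["eef_pos"],s["wrist_force"],s["joint_efforts"])
E
```

```text
[0.55415296 0.22838687 0.18595317] [-4.98342485 -2.22907592 16.56948426] [-3.44093023e-01 -4.87935376e+01  4.03435278e+01 -2.40701593e+00
 -1.64159127e-01 -2.56263183e-05]
```

View pics/lid1.png

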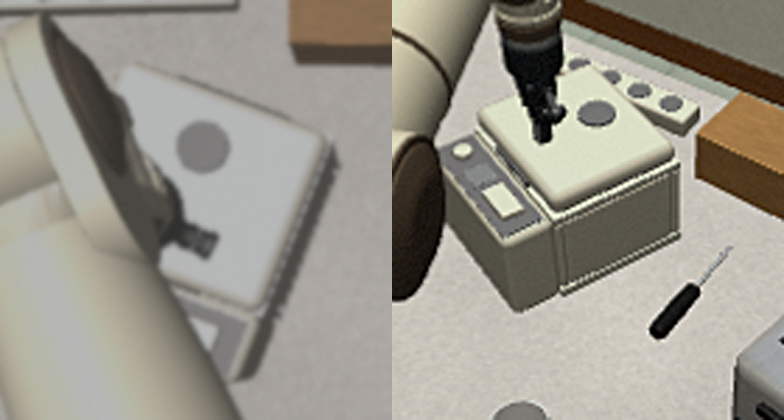

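The lid is shut flat: the stop is at z=0.186 with 17 N, and both views show it closed. In the scene crop the oblong key is at (503,200), which fits the model. Next I'll lift and go above the start key.

Request:
arm_command(
  dr=[
    [0,0,0],
    [0,0,0],
    [0,0,0],
    [0,0,0],
    [0,0,0],
    [0,0,0],
    [0,0,0],
    [0,0,0],
    [0,0,0],
    [0,0,0],
    [0,0,0],
    [0,0,0],
    [0,0,0],
    [0,0,0],
    [0,0,0],
  ],
  dp=[
    [0,0,-5],
    [0,0,-10],
    [0,0,-15],
    [0,0,-10],
    [14,-8,0],
    [15,-8,0],
    [15,-8,0],
    [15,-8,0],
    [15,-8,0],
    [12,-8,0],
    [0,0,15],
    [0,0,15],
    [0,0,12],
    [0,0,10],
    [0,0,0],
  ],
  claw=[255,255,255,255,255,255,255,255,255,255,255,255,255,255,255],
)

```text
t: 5.93
eef_pos: [0.455, 0.2241, 0.1695]
orientation: [-179.9, -0.1, 153.1]
wrist_force: [-0.5, -0.6, -0.0]
width: -0.0001
finger_force: 0.0
```

```bash
python3 - <<'E'
from h import *
o=[]
for n,(x,y) in dict(top=(170,110),scene=(215,110)).items():
    im=viewer.camera(n)["pixels"][y:y+150,x:x+140,::-1];o.append(cv2.resize(im,None,fx=2.8,fy=2.8,interpolation=cv2.INTER_CUBIC))
cv2.imwrite("pics/key1.png",cv2.convertScaleAbs(np.hstack(o),alpha=1.3))
E
```

```text
(no output)
```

View pics/key1.png

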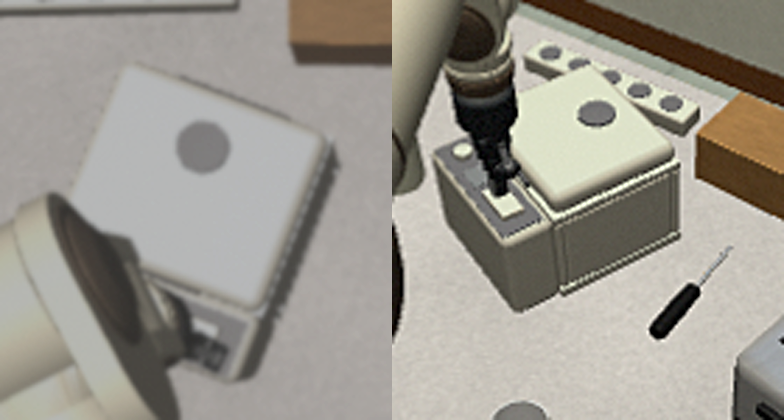

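The lid has stayed shut and the fingertips are over the oblong key, at about (500,192) in the scene crop. Pressing now.

Request:
arm_command(
  dr=[
    [0,0,0],
    [0,0,0],
    [0,0,0],
    [0,0,0],
    [0,0,0],
    [0,0,0],
    [0,0,0],
    [0,0,0],
  ],
  dp=[
    [0,0,4],
    [0,0,4],
    [0,0,3],
    [0,0,3],
    [0,0,2],
    [0,0,1],
    [0,0,0],
    [0,0,0],
  ],
  claw=[255,255,255,255,255,255,255,255],
)

```text
t: 6.7
eef_pos: [0.4558, 0.2245, 0.1549]
orientation: [180.0, 0.0, 153.1]
wrist_force: [0.6, -0.3, 5.5]
width: 0.0002
finger_force: 2.7
```

Request:
arm_command(
  dr=[
    [0,0,0],
    [0,0,0],
    [0,0,0],
    [0,0,0],
  ],
  dp=[
    [0,0,1],
    [0,0,1.5],
    [0,0,0],
    [0,0,0],
  ],
  claw=[255,255,255,255],
)

```text
t: 7.03
eef_pos: [0.4558, 0.2245, 0.1539]
orientation: [179.9, 0.1, 153.1]
wrist_force: [-3.8, -2.5, 16.1]
width: -0.0
finger_force: 7.8
```

The key is at its stop: 16 N at z=0.154. I'll release it and back off clear.

Request:
arm_command(
  dr=[
    [0,0,0],
    [0,0,0],
    [0,0,0],
    [0,0,0],
    [0,0,0],
    [0,0,0],
    [0,0,0],
    [0,0,0],
    [0,0,0],
    [0,0,0],
  ],
  dp=[
    [0,0,-5],
    [0,0,-10],
    [0,0,-20],
    [0,0,-25],
    [0,0,-25],
    [0,0,-25],
    [10,0,-15],
    [0,0,0],
    [0,0,0],
    [0,0,0],
  ],
  claw=[255,255,255,255,255,255,255,255,255,255],
)

```text
t: 7.87
eef_pos: [0.4465, 0.2288, 0.2757]
orientation: [-179.9, -0.0, 153.2]
wrist_force: [-0.3, -0.6, 0.1]
width: 0.0002
finger_force: 0.0
```

```bash
python3 - <<'E'
from h import *
o=[]
for n,(x,y) in dict(top=(170,110),scene=(215,110)).items():
    im=viewer.camera(n)["pixels"][y:y+150,x:x+140,::-1];o.append(cv2.resize(im,None,fx=2.8,fy=2.8,interpolation=cv2.INTER_CUBIC))
cv2.imwrite("pics/end1.png",cv2.convertScaleAbs(np.hstack(o),alpha=1.3))
E
```

```text
(no output)
```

View pics/end1.png

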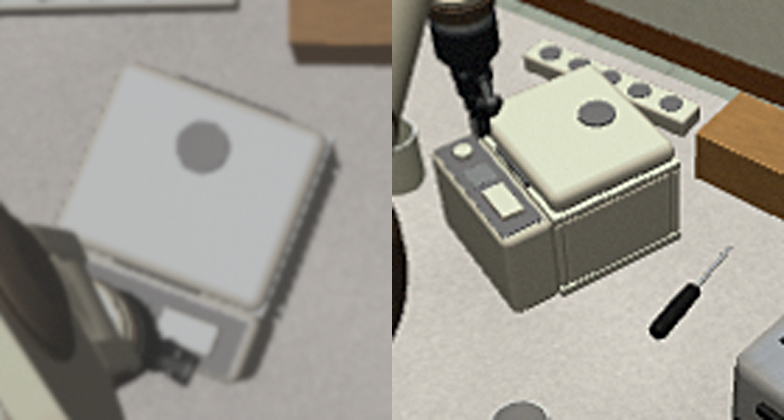

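The lid is shut, the oblong key is back up at about (503,200) in the scene crop, and the gripper is clear. Handing in.

```bash
python3 -c "
from h import *
print(manip.finish_job())"
```

```text
the job is handed in; nothing more can be done
None
```

I shut the lid fully, pressed the start key to its stop and released it, and handed the job in at about 8 s with the gripper clear; the last picture showed the lid shut and the key back up, but no verdict was returned.

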